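# Press the maker's mark into a gift box lid

### The arm

A 7-joint arm with a two-finger parallel gripper is mounted at the origin on the work surface. World frame = base frame: x ahead of the robot, y to its left, z up, the work surface at z = 0. Lengths are in m, angles in rad, forces in N, time in s.
With the tool pointing down it reaches from about 0.425 to 1.025 m from the base axis. Payload 3.6 kg.
Tool frame: the origin (TCP) lies at the centre of the arm's flange, where the gripper is bolted on; the fingertips stand 173 mm ahead of it and the grasp point (between the pads) lies arm.grasp_offset ahead of it (arm.grasp_offset is the distance from the TCP to the grasp point, in m); z points along the fingers, y is the direction in which the jaws open and shut (so a half turn about z gives the same grasp; the last joint's range is limited). The gripper opens to 85 mm and grips with 20 to 120 N. Pads are 22 mm wide; open, the fingers measure 114 mm over their backs; the gripper's body (76 mm by 85 mm) begins 54 mm behind the grasp point. The pads swing forward as they close: fully open they stand 13 mm farther back than shut.
Start: joints at [-1.306, 0.591, 0.048, 1.609, -0.033, 0.943, -0.034], TCP at [0.254, 0.679, 0.405] pointing down, gripper open.
Joint ranges: [-2.69, 2.69], [-0.47, 2.24], [-1.27, 1.36], [0.19, 2.51], [-1.53, 4.68], [0.08, 2.07], [-3.09, 3.09]. Speed limits (rad/s): [2.57, 2.57, 3.14, 3.14, 3.14, 3.14, 3.14].

### API

Orientations are given as a unit quaternion [x, y, z, w].
In Python, from rig import arm gives the robot as it stands.
- The arm moves only by the tool carry_out, never from a script. Its arguments are lists of equal length, an entry for each row: "dp": the shift along the tool's x, y, z in cm, a list of three; "turn": the turn, a rotation vector about the tool's x, y, z in rad, a list of three; "hand": the opening, from 0 (shut) to 1 (fully open). In form: {"dp": [[tx, ty, tz], ...], "turn": [[ax, ay, az], ...], "hand": [hand, ...]}. A call has exactly 5 rows; each row is the pose to reach, as a shift and turn from the pose measured when the call began, along the tool's axes at that moment; what a row does not reach only later rows make up. A row lasts 1/10 s, in which the tool goes at most 50 mm and 8.59 degrees, less where a joint would pass 70% of its speed; a pose out of reach is approached as far as the arm can. A call with a gripper value outside its range is refused whole. The fingers move at their own pace and stop on an object; the grip force is fixed at half the most. Time passes only in rows, so rows that repeat a pose let the fingers close, or fill a call up. It gives the time, the measured TCP pose, the force and the opening at its end, in the units of the state.
- arm.state(): the state, without advancing time (a new reading comes with each control period).
- arm.get_image(name): name is "side" or "top" or "wrist"; returns a dict with "pixels" (400x640x3 uint8, red, green, blue), "K" (3x3 intrinsics, pixels), "dist_coeffs" ([k1, k2, p1, p2, k3] as OpenCV has them; the pictures are not rectified), "position" and "attitude" of the camera in the world. Camera axes: x right, y up, looking along -z (the intrinsics and any distortion apply to the point x, -y, -z); pixel columns grow to the right and rows downward; lengths in m; the calibration is good to about 2 mm. A picture is of the moment at which its call begins. There is no depth.
- arm.close_job(): hands the job in, once; it reports no verdict.
Trained networks look in a picture, given as the dict that the camera call returned (one of the last four; its "shot" number tells which), for a name from the list of things; names that differ only in an ending like _2 or _b are one class to them, and where a whole thing is asked for, a point or a joint stands for the part that bears it (a point fixed in the world has none). Each returns a list of dicts, best first, with "confidence" (0 to 1); they miss things now and then, are a little off and sometimes report something else, mostly with a low value. They report only what shows in the picture. A call takes as long as a camera call. They do not tell look-alikes from the thing itself.
- arm.find_in(name, picture): "extent" ([left, top, width, height] in pixels, round what is visible of it).
- arm.regions_of(name, picture): "pixels" (400x640 bool, what is visible of it) and "extent" ([left, top, width, height] in pixels, round what is visible of it).
The state is a dict: "time_s": time; "joint_positions": joint angles; "joint_vel": joint speeds; "tau": joint torques, N m; "position": TCP position; "orientation": TCP orientation; "wrist_force": force on the tool from outside, world axes, zero at the start; "moment": the same for the moment, N m; "width": finger opening in m.
Only numpy, scipy, OpenCV 4.12 (cv2) and the standard library are available. Lean on these libraries where they do the work, as an engineer would, in place of code of your own. Each camera call takes 0.05 s, during which the arm holds its last target. There are 200 camera calls.

### The job

Take the yellow-handled marking punch out of its rack and press its brass foot squarely and gently into the lid of the wooden gift box, inside the black ring, at a steady force of about 12 N (over 20 N spoils the box) for two seconds. Lift it straight up off the lid without sliding it or touching the box outside the ring, then put it back in the same rack hole, hanging upright on its collar, and let go. Leave everything else where it is.

Things in the scene. Friction and masses are not known exactly. Their poses are not given: they have to be found in the camera images.
- punch: Marking punch, 116 mm tall, 0.1 to 0.18 kg. From the bottom: flat brass foot 12 mm across, steel shank 14 mm across, brass collar 34 mm across (50 to 56 mm above the foot), square yellow handle 22 x 22 x 60 mm. Origin: centre of the foot's underside; z up to the handle; x, y square to the handle's faces. Starts hanging upright by its collar in a rack hole, x along the rack's x.
- punch_grip (a point): Centre of the yellow handle, half-way up it: 86 mm above the punch's foot. 30 mm of handle above and below this point. Axes as the punch.
- punch_tip (a point): Centre of the underside of the punch's brass foot. Axes as the punch.
- rack: Fixed wooden rack, 70 mm in x (foot plate 90), 150 mm in y, top 60 mm above the table. Two holes 22 mm across at y = +37.5 and -37.5 mm; one holds the yellow punch, the other the black one. Origin at the centre of its underside; x across, y along the row of holes, z up.
- stand: Fixed green tray 136 (x) by 96 mm (y), rim 42 mm above the table; in it, on springs, a wooden gift box 120 x 80 mm stands proud of the rim. Box heights differ: the lid lies up to 12 mm above or below mark, to be found by feel. After about 1 N the box sinks level, 1 mm per 3 N, up to 10 mm, and springs back. Origin: centre of the tray's underside, z up.
- mark (a point): Centre of the black ring inlaid in the gift box's lid (24 mm inside, 28 mm outside), at the nominal lid height, 65 mm above the table; the true lid is up to 12 mm higher or lower, and this point does not move when the box is pushed. At x = +22, y = +10 mm in the stand. Axes as the stand.
- spare_grip (a point): Centre of the handle of another punch of the same shape and size, black handle and dark foot, hanging in the other rack hole. Not to be used or disturbed.
- pen_mid (a point): Middle of a black marker pen 125 mm long, 12 mm thick, lying on the table between the rack and the stand, x along it. Leave alone.
- plainbox_mid (a point): Middle of a loose, plain wooden box 110 x 75 x 50 mm without a ring, at the back. Leave alone.
- waxjar_mid (a point): Middle of a wax jar 56 mm across, 60 mm tall, between the rack and the stand, nearer the robot than the pen. Leave alone.
- driver_grip (a point): Middle of the orange handle of a screwdriver lying on the table, back right. Leave alone.
- bitbowl_mid (a point): Middle of a small white bowl, 80 mm across, 35 mm tall, back left. Leave alone.
Mind the look-alikes: they are no part of the job. What is meant by the punch is not purple, and is the smaller of those in its own colour.

How it is judged:
On the way, in this order (a step that is already met when the one before it is completed fails the run):
1. the yellow punch is lifted out of its rack, its foot above the rack's top (height (world z) of punch_tip above 0.065 m), for 0.1 s.
2. the punch is pressed upright (within 6 degrees) on the lid inside the ring (foot's centre within 5 mm of the ring's) with a steady 8.5 to 16 N for 1.2 s (contact force between punch and stand between 8.5 and 16 N and horizontal distance between punch_tip and mark below 0.005 m and angle between punch's own z axis and vertical below 0.105 rad and linear speed of punch below 0.03 m/s), for 1.2 s.
3. the punch is lifted straight up, clear of the lid and still above the ring (within 10 mm), its foot 20 mm or more above the nominal lid (contact force between punch and stand below 0.1 N and z of punch_tip in the frame of stand above 0.085 m and horizontal distance between punch_tip and mark below 0.01 m), for 0.04 s.
At the end, for the whole second after the job is handed in: The yellow punch hangs at rest, let go, in the hole it came from: foot within 7 mm of where it started, upright within 4.5 degrees (distance of punch_tip from where it was at the start of the episode below 0.007 m and angle between punch's own z axis and vertical below 0.08 rad and linear speed of punch below 0.02 m/s); the robot touches nothing.
It fails at once if the punch presses on the box or stand with more than 20 N (contact force between punch and stand above 20 N).
It fails at once if the punch touches the box or stand (over 1 N) with its foot's centre more than 6.5 mm from the ring's centre (slid, or set down off the mark) (contact force between punch and stand above 1 N and horizontal distance between punch_tip and mark above 0.0065 m).
It fails at once if the punch presses (over 3 N) while leaning more than 8 degrees (contact force between punch and stand above 3 N and angle between punch's own z axis and vertical above 0.14 rad).
It fails at once if the black punch is moved by more than 12 mm (distance of spare_grip from where it was at the start of the episode above 0.012 m).
It fails at once if another loose thing is moved by more than 20 mm (distance of any of pen_mid, plainbox_mid, waxjar_mid, driver_grip, bitbowl_mid from where it was at the start of the episode above 0.02 m).
It also fails if it takes over 69 s, if anything falls off the work surface, if the arm or the gripper's body presses on something with over 40 N, if the wrist force passes 120 N, or if a joint passes its speed limit or range.

## Working session

There is one attempt and no reset: what is moved stays moved. The work goes in short steps, Python scripts to look and compute and a tool call to move; the robot and the scene stay as the last step left them, time stands still between calls to the robot, and variables do not carry over. Pictures are saved under pics/ and viewed, about 8 in all and at most 12, crops included, and the job is handed in when it is done.

Besides the shell and the picture viewer there is one more tool, called after "Emit:" as name(argument=value, ...) on one line, values as JSON. carry_out: Moves the arm, as the interface text tells. Its arguments: {"type":"object","properties":{"dp":{"type":"array"},"turn":{"type":"array"},"hand":{"type":"array"}},"required":["dp","turn","hand"]}

```bash
mkdir -p pics; ls
cat > h.py <<'E'
import numpy as np, cv2
from scipy.spatial.transform import Rotation as R
from rig import arm
def cam(p):
    A=np.array(p["attitude"],float)
    Rm=R.from_quat(A).as_matrix() if A.size==4 else A.reshape(3,3)
    return np.array(p["K"],float),np.array(p["dist_coeffs"],float),np.array(p["position"],float),Rm
def ray(p,uv):
    K,d,c,Rm=cam(p)
    x,y=cv2.undistortPoints(np.array([[uv]],float),K,d)[0,0]
    v=Rm@np.array([x,-y,-1.]); return c,v/np.linalg.norm(v)
def onz(p,uv,z):
    c,v=ray(p,uv); return c+v*(z-c[2])/v[2]
def proj(p,X):
    K,d,c,Rm=cam(p); q=(np.atleast_2d(X)-c)@Rm
    q=q*[1,-1,-1]
    return cv2.projectPoints(q,np.zeros(3),np.zeros(3),K,d)[0][:,0]
def save(p,n,box=None,s=1):
    im=p["pixels"][:,:,::-1]
    if box: x,y,w,h=box; im=im[y:y+h,x:x+w]
    cv2.imwrite("pics/"+n,cv2.resize(im,None,fx=s,fy=s,interpolation=cv2.INTER_CUBIC))
E
python3 - <<'E'
from h import *
a=arm.get_image("top");b=arm.get_image("side")
cv2.imwrite("pics/a.png",cv2.resize(np.vstack([a["pixels"],b["pixels"]])[:,:,::-1],(480,600) ) if 0 else np.vstack([a["pixels"],b["pixels"]])[:,:,::-1][::1])
save(a,"top.png",s=1.25);save(b,"side.png",s=1.25)
for p in(a,b):
    print(p["position"],p["attitude"],p["K"],p["dist_coeffs"])
    for n in["punch","punch_grip","spare_grip","rack","stand","pen_mid","waxjar_mid"]:
        print(n,[(np.round(r["extent"]).tolist(),round(r["confidence"],2)) for r in arm.find_in(n,p)][:4])
print(arm.state(),arm.grasp_offset)
E
```

```text
pics
[ 0.33927076 -0.00988554  1.27544194] [ 0.072947   -0.0640059  -0.69876105  0.70874183] [[494.1773344    0.         321.38025695]
 [  0.         494.1773344  200.33696258]
 [  0.           0.           1.        ]] [0.04555342 0.         0.         0.         0.        ]
punch [([416.0, 168.0, 26.0, 24.0], 0.69), ([388.0, 211.0, 13.0, 13.0], 0.49), ([427.0, 202.0, 14.0, 17.0], 0.49)]
punch_grip [([416.0, 167.0, 20.0, 21.0], 0.8), ([427.0, 199.0, 12.0, 20.0], 0.72), ([386.0, 214.0, 13.0, 9.0], 0.43)]
spare_grip [([355.0, 212.0, 13.0, 15.0], 0.57)]
rack [([342.0, 207.0, 69.0, 39.0], 0.62)]
stand [([251.0, 175.0, 43.0, 68.0], 0.71)]
pen_mid [([322.0, 188.0, 6.0, 46.0], 0.73)]
waxjar_mid [([318.0, 249.0, 19.0, 20.0], 0.63)]
[ 0.11500049 -0.44976832  0.61846023] [ 0.39682757 -0.17455859 -0.34441922  0.83272599] [[392.9172262    0.         318.81997626]
 [  0.         392.9172262  205.81907225]
 [  0.           0.           1.        ]] [-0.01299883  0.          0.          0.          0.        ]
punch [([355.0, 243.0, 16.0, 39.0], 0.91), ([236.0, 182.0, 69.0, 58.0], 0.71), ([414.0, 
[... 517 characters left out ...]
ay([-1.30647834,  0.59115186,  0.04837934,  1.60848598, -0.03333259,
        0.94274402, -0.03370198]), 'joint_vel': array([-2.13759058e-04,  1.17664024e-03, -4.59397160e-04, -4.31953644e-04,
       -1.46863911e-03,  3.00603510e-05,  3.65768033e-04]), 'tau': array([ 5.13869763e-04, -5.48565388e+01,  1.54649276e+00, -1.98520356e+01,
        9.40408936e-03,  1.43416895e-03,  6.31980441e-06]), 'position': array([0.25389593, 0.67908614, 0.40474193]), 'orientation': array([ 1.77941607e-01,  9.84041048e-01,  9.16558052e-06, -6.25455957e-06]), 'wrist_force': array([ 0.11819024, -0.5832523 , -1.26808837]), 'moment': array([ 0.00371523, -0.02068323,  0.01345165]), 'width': 0.08541093904028625} 0.1547
```

View pictures.

View pics/top.png

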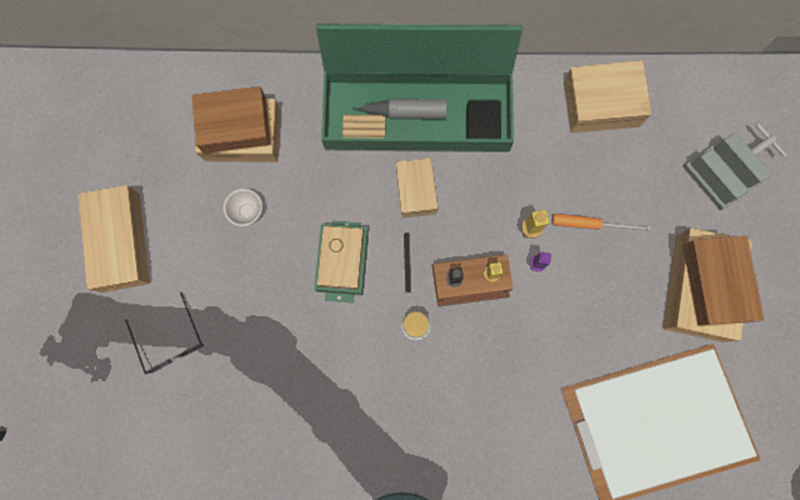

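View pics/side.png

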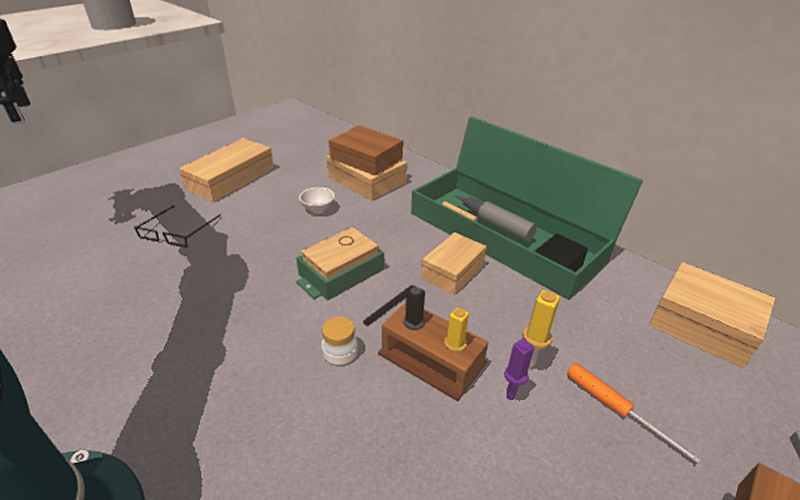

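```bash
cat >> h.py <<'E'
def tri(p,u,q,v):
    c1,d1=ray(p,u);c2,d2=ray(q,v)
    s=np.linalg.lstsq(np.c_[d1,-d2],c2-c1,rcond=None)[0]
    A,B=c1+s[0]*d1,c2+s[1]*d2
    return (A+B)/2,np.linalg.norm(A-B)
E
python3 - <<'E'
from h import *
a=arm.get_image("top");b=arm.get_image("side")
# pictures: close crops of rack & ring, both views
def crop(p,x,y,w,h,s): return cv2.resize(p["pixels"][y:y+h,x:x+w,::-1],None,fx=s,fy=s,interpolation=cv2.INTER_CUBIC)
c1=crop(a,335,195,80,60,5);c2=crop(a,245,170,80,60,5)
c3=crop(b,300,220,100,75,4);c4=crop(b,230,170,100,75,4)
cv2.imwrite("pics/c.png",np.vstack([np.hstack([c1,c2]),np.hstack([c3,c4])]))
def com(p,x,y,w,h,f):
    im=p["pixels"][y:y+h,x:x+w].astype(int); m=f(im)
    v,u=np.nonzero(m); return np.array([u.mean()+x,v.mean()+y]),m.sum()
for n,p,bx in(("top",a,(255,180,28,28)),("side",b,(266,184,24,18))):
    print(n,com(p,*bx,lambda i:i.max(2)<110))
print(onz(a,(268.5,196),.065))
# predicted yellow/black handle tops
for n in["punch_grip","spare_grip"]:
  for p in(a,b): 
    for r in arm.regions_of(n,p)[:3]: v,u=np.nonzero(r["pixels"]);print(n,u.mean(),v.mean(),len(u),r["confidence"])
E
```

```text
top (array([276., 180.]), np.int64(8))
side (array([281.33333333, 193.33333333]), np.int64(3))
[0.58629679 0.13982512 0.065     ]
punch_grip 431.90506329113924 208.9493670886076 158 0.76
punch_grip 393.96153846153845 216.92307692307693 156 0.47
punch_grip 364.7570850202429 264.6862348178138 494 0.77
punch_grip 414.05646359583955 293.2852897473997 673 0.64
punch_grip 433.0523321956769 257.20819112627987 879 0.58
spare_grip 363.5040650406504 221.9918699186992 123 0.61
spare_grip 331.01502145922746 245.85622317596565 466 0.76
spare_grip 490.6263310745402 319.0300096805421 1033 0.16
```

View pics/c.png

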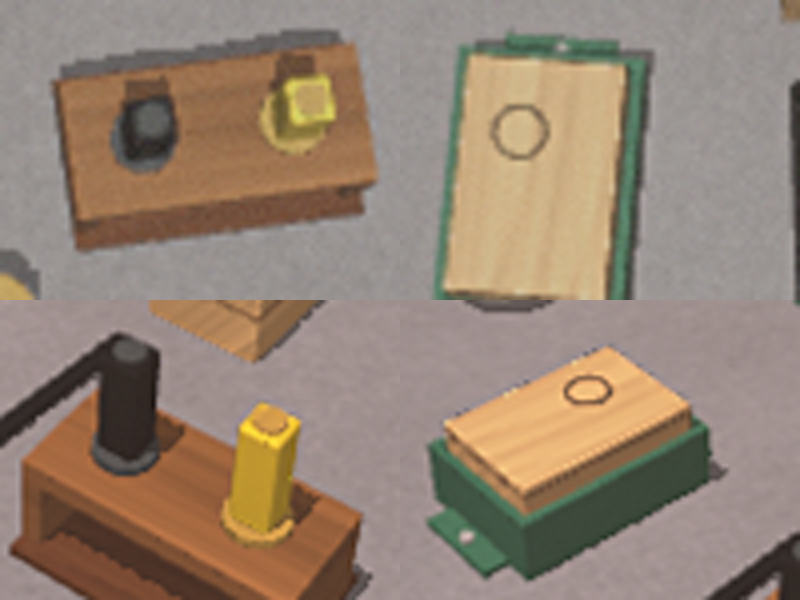

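Run:
```python
from h import *
a=arm.get_image("top");b=arm.get_image("side")
f=lambda U,s,o:(np.array(U)+.5)/s-.5+o
t=lambda U,o:f(U,5,o); s=lambda U,o:f(U,4,o)
T=(335,195);S=(300,220)
print("ytop",tri(a,t((311,98),T),b,s((269,118),S)), onz(a,t((311,98),T),.126))
print("btop",tri(a,t((154,121),T),b,s((130,48),S)), onz(a,t((154,121),T),.126))
rc=np.array([onz(a,t(U,T),.06) for U in((55,82),(355,45),(378,183),(78,220))])
print("rack",rc.round(4),rc.mean(0)); e=rc[0]-rc[1]+rc[3]-rc[2]; print("yaw(y axis)",np.arctan2(-e[0],e[1]), np.linalg.norm(rc[0]-rc[1]),np.linalg.norm(rc[1]-rc[2]))
print("ring",tri(a,t((120,131),(245,170)),b,s((187,90),(230,170))),onz(a,t((120,131),(245,170)),.065))
lc=np.array([onz(a,t(U,(245,170)),.065) for U in((70,55),(228,66),(208,298),(43,290))])
print(lc); e=lc[0]-lc[3]; print("stand x axis",np.arctan2(e[1],e[0]))
x=arm.state();Q=R.from_quat(x["orientation"]).as_matrix();print(Q.round(3))
```

```text
ytop (array([ 0.53299319, -0.17034773,  0.12786343]), np.float64(0.002115585071206614)) [ 0.53409395 -0.17135569  0.126     ]
btop (array([ 0.52107352, -0.09696609,  0.12921781]), np.float64(0.001386174134460012)) [ 0.52212738 -0.09765981  0.126     ]
rack [[ 0.5516 -0.0534  0.06  ]
 [ 0.5724 -0.2029  0.06  ]
 [ 0.5032 -0.2129  0.06  ]
 [ 0.4827 -0.0652  0.06  ]] [ 0.52748868 -0.13359961  0.06      ]
yaw(y axis) 0.1379748918307707 0.15088780176138109 0.06990848121888743
ring (array([0.58674667, 0.14117186, 0.05900735]), np.float64(0.003061025016177192)) [0.58681085 0.13959312 0.065     ]
[[0.62553989 0.16616607 0.065     ]
 [0.62088923 0.08643542 0.065     ]
 [0.50320937 0.09308016 0.065     ]
 [0.50611538 0.17475122 0.065     ]]
stand x axis -0.07176422888700294
[[-0.937  0.35   0.   ]
 [ 0.35   0.937  0.   ]
 [ 0.     0.    -1.   ]]
```

Emit:
carry_out(dp=[[-3.8,-2.9,0],[-7.6,-5.9,0],[-11.4,-8.8,0],[-15.2,-11.8,0],[-19,-14.7,0]], turn=[[0,0,0],[0,0,0],[0,0,0],[0,0,0],[0,0,0]], hand=[1,1,1,1,1])

```text
time_s: 1.7
position: [0.3812, 0.4731, 0.405]
orientation: [0.178, 0.984, 0.0, 0.0]
wrist_force: [0.9, 0.2, 0.3]
width: 0.0856
```

Emit:
carry_out(dp=[[-3.8,-2.9,0],[-7.6,-5.9,0],[-11.4,-8.8,0],[-15.2,-11.8,0],[-19,-14.7,0]], turn=[[0,0,0],[0,0,0],[0,0,0],[0,0,0],[0,0,0]], hand=[1,1,1,1,1])

```text
time_s: 2.2
position: [0.5085, 0.267, 0.4053]
orientation: [0.178, 0.984, 0.0, 0.0]
wrist_force: [-0.5, 0.1, -0.1]
width: 0.0857
```

Emit:
carry_out(dp=[[-3,-2.4,0],[-6,-4.7,0],[-9,-7,0],[-12,-9.4,0],[-12,-9.4,0]], turn=[[0,0,0.14],[0,0,0.28],[0,0,0.42],[0,0,0.56],[0,0,0.7]], hand=[1,1,1,1,1])

```text
time_s: 2.7
position: [0.5908, 0.1301, 0.4062]
orientation: [0.511, 0.859, -0.0, 0.003]
wrist_force: [-0.7, 0.2, 0.2]
width: 0.0853
```

```bash
cat >> h.py <<'E'
def goal(x,y,z,ang):
    "tool moves to TCP xyz, straight down, tool-y at world angle ang (rad)"
    s=arm.state();Q=R.from_quat(s["orientation"])
    ty=np.array([np.cos(ang),np.sin(ang),0]);tz=np.array([0,0,-1.]);G=R.from_matrix(np.c_[np.cross(ty,tz),ty,tz])
    d=Q.inv().apply(np.array([x,y,z])-s["position"])
    print("t",s["time_s"],"pos",s["position"].round(4),"dp cm",(d*100).round(2),"turn",(Q.inv()*G).as_rotvec().round(3),"F",s["wrist_force"].round(2),"w",round(s["width"],4))
E
python3 - <<'E'
from h import *
w=arm.get_image("wrist"); save(w,"w1.png")
print(w["position"],proj(w,[[.5867,.1405,.06],[.533,-.171,.126]]))
goal(.533,-.171,.406,.138)
E
```

```text
[0.55312618 0.19909593 0.37488013] [[325.33020465 161.01578224]
 [144.53850956 398.74716703]]
t 2.75 pos [0.5895 0.1333 0.4057] dp cm [-2.405e+01 -1.949e+01 -2.000e-02] turn [0.002 0.002 0.36 ] F [-0.19  0.51 -0.81] w 0.0854
```

View pics/w1.png

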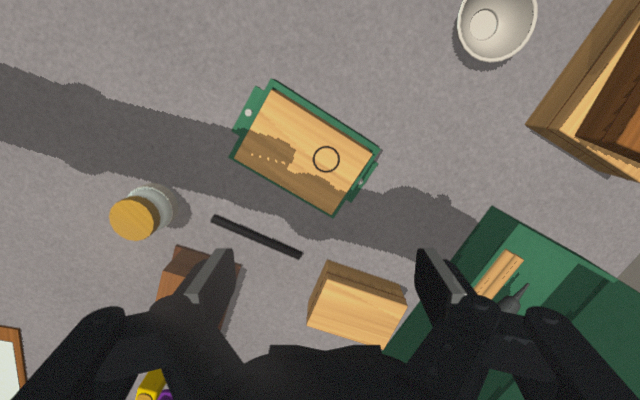

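Emit:
carry_out(dp=[[-3.9,-3.1,0],[-7.7,-6.2,0],[-11.6,-9.4,0],[-15.4,-12.5,0],[-19.2,-15.6,0]], turn=[[0,0,0],[0,0,0],[0,0,0],[0,0,0],[0,0,0]], hand=[1,1,1,1,1])

```text
time_s: 3.25
position: [0.5437, -0.1097, 0.406]
orientation: [0.509, 0.861, 0.001, 0.002]
wrist_force: [1.1, 0.6, 0.3]
width: 0.0854
```

Emit:
carry_out(dp=[[-3,-2.4,0],[-4.8,-3.9,0],[-4.8,-3.9,0],[-4.8,-3.9,0],[-4.8,-3.9,0]], turn=[[0,0,0.12],[0,0,0.24],[0,0,0.36],[0,0,0.36],[0,0,0.36]], hand=[1,1,1,1,1])

```text
time_s: 3.75
position: [0.533, -0.1692, 0.4059]
orientation: [0.653, 0.758, 0.001, 0.001]
wrist_force: [0.1, 1.0, 0.5]
width: 0.0852
```

Run:
```python
from h import *
w=arm.get_image("wrist"); save(w,"w2.png")
ya=np.array([-np.sin(.138),np.cos(.138),0]);xa=np.array([np.cos(.138),np.sin(.138),0])
C=np.array([.533,-.171,0])
print(w["position"],"pred top",proj(w,C+[0,0,.126]),proj(w,C+[0,0,.066]), proj(w,C+75*.001*ya+[0,0,.126]))
for r in arm.regions_of("punch_grip",w): v,u=np.nonzero(r["pixels"]);print(u.mean(),v.mean(),r["extent"],r["confidence"])
goal(.533,-.171,.406,.138)
```

```text
[ 0.52073681 -0.09158864  0.37503826] pred top [[324.14066035 193.89758014]] [[324.06573469 175.97387095]] [[325.23358985 101.38042386]]
332.3487654320988 264.26774691358025 [321.0, 230.5, 25.0, 62.3] 0.97
323.5374485596708 181.4230452674897 [307.1, 157.6, 34.3, 47.6] 0.78
400.1609388097234 272.2414082145851 [376.0, 230.3, 50.5, 86.7] 0.72
323.2675358258808 126.88492619329814 [281.8, 56.4, 82.8, 152.8] 0.66
t 3.85 pos [ 0.5331 -0.1692  0.4059] dp cm [-0.18 -0.03 -0.01] turn [0.003 0.    0.009] F [ 0.66 -1.01  0.56] w 0.0855
```

View pics/w2.png

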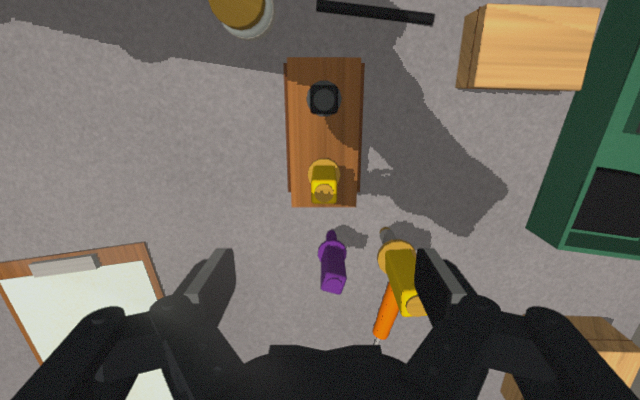

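Emit:
carry_out(dp=[[0,0,4],[0,0,8],[0,0,12],[0,0,14.5],[0,0,15.4]], turn=[[0.003,0,0.009],[0.003,0,0.009],[0.003,0,0.009],[0.003,0,0.009],[0.003,0,0.009]], hand=[0.8,0.7,0.7,0.7,0.7])

```text
time_s: 4.35
position: [0.533, -0.1677, 0.2494]
orientation: [0.655, 0.755, -0.001, -0.002]
wrist_force: [-0.0, 0.3, -0.3]
width: 0.06
```

Run:
```python
from h import *
b=arm.get_image("side"); save(b,"s2.png",(280,130,200,150),4)
goal(.5327,-.169,.252,.138)
```

```text
t 4.4 pos [ 0.5331 -0.168   0.2495] dp cm [-0.09 -0.06 -0.25] turn [-0.003 -0.002  0.003] F [-0.22 -0.81 -1.11] w 0.0598
```

View pics/s2.png

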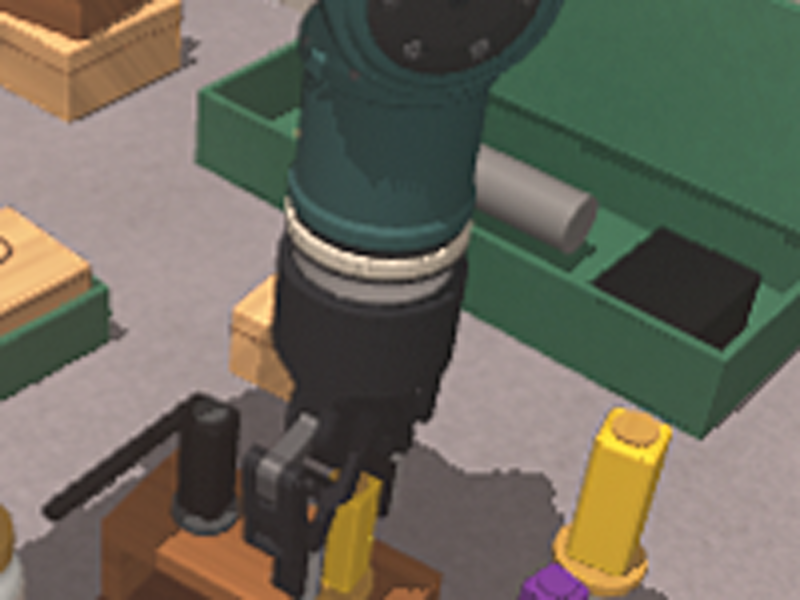

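Emit:
carry_out(dp=[[-0.1,-0.1,-0.2],[-0.1,-0.1,-0.2],[-0.1,-0.1,-0.2],[-0.1,-0.1,-0.2],[-0.1,-0.1,-0.2]], turn=[[-0.003,-0.002,0.003],[-0.003,-0.002,0.003],[-0.003,-0.002,0.003],[-0.003,-0.002,0.003],[-0.003,-0.002,0.003]], hand=[0.7,0.7,0,0,0])

```text
time_s: 4.9
position: [0.5327, -0.1692, 0.2525]
orientation: [0.657, 0.754, 0.0, 0.001]
wrist_force: [-0.5, 1.4, 3.0]
width: 0.0215
```

Emit:
carry_out(dp=[[0,0,0],[0,0,0],[0,0,0],[0,0,0],[0,0,0]], turn=[[0,0,0],[0,0,0],[0,0,0],[0,0,0],[0,0,0]], hand=[0,0,0,0,0])

```text
time_s: 5.4
position: [0.5327, -0.1692, 0.2525]
orientation: [0.657, 0.754, 0.0, 0.0]
wrist_force: [-0.6, 0.9, 1.2]
width: 0.0213
```

Run:
```python
from h import *
goal(.5327,-.169,.252,.138);s=arm.state();print(s["orientation"],s["moment"])
```

```text
t 5.4 pos [ 0.5327 -0.1692  0.2525] dp cm [0.02 0.   0.05] turn [0.001 0.    0.   ] F [-0.58  0.91  1.18] w 0.0213
[6.56642874e-01 7.54201406e-01 4.12951564e-04 4.51771714e-04] [0.09068281 0.14753762 0.01441788]
```

Emit:
carry_out(dp=[[0,0,-1],[0,0,-3.5],[0,0,-7],[0,0,-10],[0,0,-10]], turn=[[0,0,0],[0,0,0],[0,0,0],[0,0,0],[0,0,0]], hand=[0,0,0,0,0])

```text
time_s: 5.9
position: [0.5338, -0.1701, 0.3567]
orientation: [0.657, 0.754, 0.002, 0.004]
wrist_force: [0.8, -1.0, -1.7]
width: 0.0215
```

Emit:
carry_out(dp=[[0,0,-2],[0,0,-4],[0,0,-6],[0,0,-6],[0,0,-6]], turn=[[0,0,0],[0,0,0],[0,0,0],[0,0,0],[0,0,0]], hand=[0,0,0,0,0])

```text
time_s: 6.4
position: [0.5328, -0.1697, 0.4159]
orientation: [0.657, 0.754, 0.002, 0.004]
wrist_force: [0.7, 0.0, -1.3]
width: 0.0211
```

Run:
```python
from h import *
goal(.5867,.1405,.4125,.138);s=arm.state();print(s["moment"])
```

```text
t 6.4 pos [ 0.5328 -0.1697  0.4159] dp cm [29.99  9.6   0.34] turn [ 0.008  0.003 -0.   ] F [ 0.68  0.01 -1.35] w 0.0211
[-0.00150154 -0.00931067  0.01658825]
```

Emit:
carry_out(dp=[[4,1.3,0],[9,2.9,0],[14,4.5,0],[19,6.1,0],[23,7.4,0]], turn=[[0,0,0],[0,0,0],[0,0,0],[0,0,0],[0,0,0]], hand=[0,0,0,0,0])

```text
time_s: 6.9
position: [0.5739, 0.0704, 0.4138]
orientation: [0.657, 0.754, 0.001, 0.003]
wrist_force: [0.8, -0.5, -1.2]
width: 0.0218
```

Emit:
carry_out(dp=[[3.5,1.1,0.3],[7,2.2,0.3],[7,2.2,0.3],[7,2.2,0.3],[7,2.2,0.3]], turn=[[0.008,0.003,0],[0.008,0.003,0],[0.008,0.003,0],[0.008,0.003,0],[0.008,0.003,0]], hand=[0,0,0,0,0])

```text
time_s: 7.4
position: [0.5856, 0.1413, 0.4095]
orientation: [0.657, 0.754, -0.003, -0.001]
wrist_force: [-0.0, -0.8, -2.0]
width: 0.0214
```

Run:
```python
from h import *
goal(.5867,.1405,.4125,.138);s=arm.state();P=s["position"]
w=arm.get_image("wrist");b=arm.get_image("side");a=arm.get_image("top")
F=P-[0,0,.2425]
np.save("pose.npy",P)
def crop(p,X,s,w=100,h=150):
    u,v=proj(p,X)[0].round().astype(int); x=max(0,min(640-w,u-w//2));y=max(0,min(400-h,v-h//2)); print((x,y),proj(p,np.array([F,F+[0,0,.05],F+[0,0,.116],[.5867,.1405,.063]])).round(1).tolist())
    return cv2.resize(p["pixels"][y:y+h,x:x+w,::-1],None,fx=s,fy=s,interpolation=cv2.INTER_CUBIC)
cv2.imwrite("pics/m.png",np.hstack([crop(w,F,4),crop(b,F,4)]))
```

```text
t 7.4 pos [0.5856 0.1413 0.4095] dp cm [-0.09  0.1  -0.3 ] turn [-0.006  0.002 -0.002] F [-0.04 -0.8  -2.04] w 0.0214
(np.int64(278), np.int64(132)) [[327.7, 206.9], [328.0, 237.3], [328.7, 316.0], [328.4, 173.1]]
(np.int64(224), np.int64(78)) [[274.2, 152.9], [272.9, 132.6], [271.1, 103.4], [277.1, 190.8]]
```

View pics/m.png

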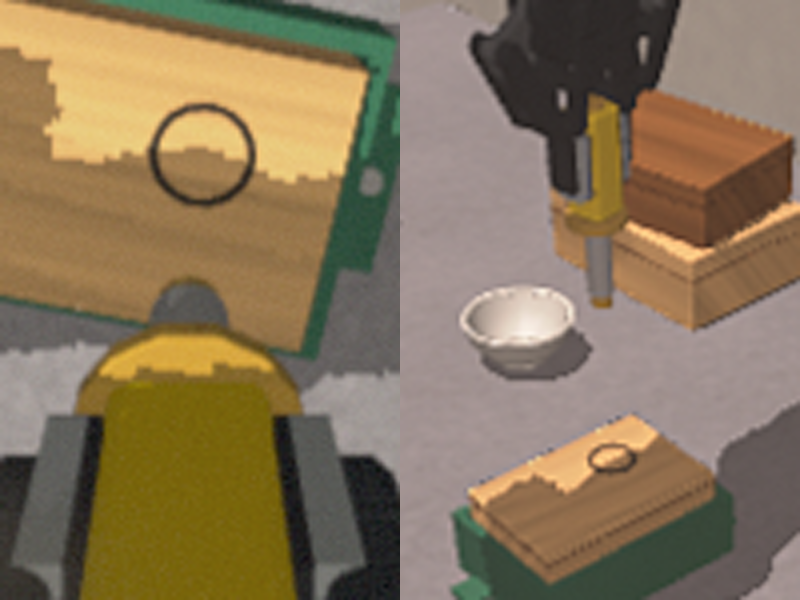

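Emit:
carry_out(dp=[[0,0,3],[0,0.1,6],[0,0.1,8],[0,0.1,8.7],[0,0.1,8.7]], turn=[[-0.006,0.002,-0.002],[-0.006,0.002,-0.002],[-0.006,0.002,-0.002],[-0.006,0.002,-0.002],[-0.006,0.002,-0.002]], hand=[0,0,0,0,0])

```text
time_s: 8.05
position: [0.5864, 0.1401, 0.3228]
orientation: [0.658, 0.753, 0.0, -0.0]
wrist_force: [0.9, 0.0, -0.5]
width: 0.0215
```

Emit:
carry_out(dp=[[0,0,0],[0,0,0],[0,0,0],[0,0,0],[0,0,0]], turn=[[0,0,0],[0,0,0],[0,0,0],[0,0,0],[0,0,0]], hand=[0,0,0,0,0])

```text
time_s: 8.55
position: [0.5864, 0.1402, 0.3232]
orientation: [0.658, 0.753, 0.001, -0.0]
wrist_force: [0.1, 0.1, -2.1]
width: 0.0213
```

Run:
```python
from h import *
goal(.5867,.1405,.3225,.138);s=arm.state();P=s["position"]
w=arm.get_image("wrist");b=arm.get_image("side")
F=P-[0,0,.2425]
def crop(p,X,s,w,h):
    u,v=proj(p,X)[0].round().astype(int); x=u-w//2;y=v-h//2; print((x,y),(proj(p,np.array([F,F+[0,0,.05],F+[0,0,.116],[.5867,.1405,.063],[.5867,.1405,.060]]))).round(1).tolist())
    return cv2.resize(p["pixels"][y:y+h,x:x+w,::-1],None,fx=s,fy=s,interpolation=cv2.INTER_CUBIC)
cv2.imwrite("pics/m2.png",np.hstack([crop(w,F-[0,0,.01],7,57,64),crop(b,F,7,57,64)]))
```

```text
t 8.55 pos [0.5864 0.1402 0.3232] dp cm [0.03 0.03 0.07] turn [ 0.001 -0.001 -0.002] F [ 0.09  0.06 -2.1 ] w 0.0213
(np.int64(297), np.int64(171)) [[325.5, 207.7], [325.7, 238.0], [326.4, 316.6], [325.8, 199.4], [325.8, 198.2]]
(np.int64(249), np.int64(153)) [[276.7, 184.8], [275.6, 166.8], [274.1, 141.1], [277.1, 190.8], [277.2, 191.8]]
```

View pics/m2.png

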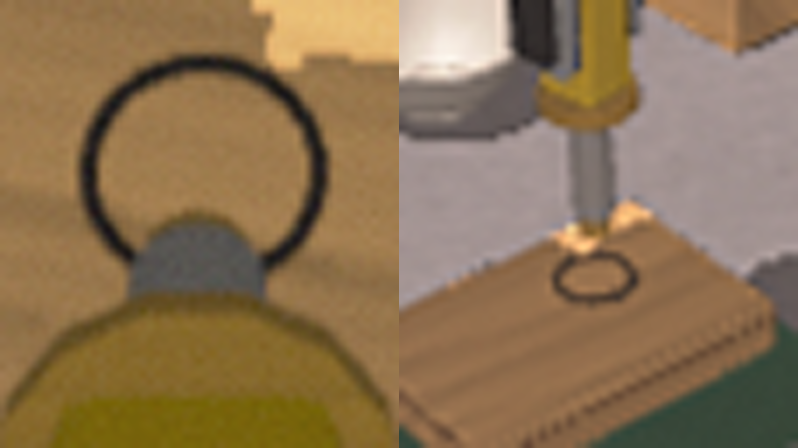

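```bash
cat > fit.py <<'E'
from h import *
from scipy.optimize import least_squares
w=arm.get_image("wrist");b=arm.get_image("side");a=arm.get_image("top")
P=arm.state()["position"]; th=np.linspace(0,2*np.pi,73)
Cir=lambda c,r:c+r*np.c_[np.cos(th),np.sin(th),0*th]
tx=np.array([-np.sin(.138),np.cos(.138),0]);ty=np.array([np.cos(.138),np.sin(.138),0])
def sh(p,o): q=dict(p);q["position"]=np.array(p["position"])+o;return q
def res(v):
    ring=v[:3];d=v[3];e=v[4];dz=v[5]
    F=P-[0,0,.2425]+d*tx+e*ty+[0,0,dz]
    W,S,T=sh(w,v[6:9]),sh(b,v[9:12]),sh(a,v[12:15])
    q=proj(W,Cir(ring,.013)); f=proj(W,Cir(F,.006)); r=[q[:,0].min()-309.1,q[:,0].max()-342.1,q[:,1].min()-179.7, f[:,1].min()-201.0,f[:,0].mean()-324.8]
    f=proj(S,Cir(F,.006)); q=proj(S,ring)[0]; r+=list((q-[276.6,192.0])*1.5)+[f[:,0].mean()-275.7,f[:,1].max()-188.3]
    r+=list((proj(T,ring)[0]-[268.6,195.8])*1)
    return np.r_[np.array(r)/.6,(v[2]-.065)/.007,d/.003,e/.0007,dz/.001,v[6:]/.0015]
o=least_squares(res,np.r_[.5867,.1405,.063,np.zeros(12)],x_scale=.001)
v=o.x;F=P+v[3]*tx+v[4]*ty;D=v[:3]-F
sd=np.sqrt(np.diag(np.linalg.inv(o.jac.T@o.jac)))
print("ring",v[:3].round(4),sd[:3].round(4),"d,e,dz",v[3:6].round(4),sd[3:6].round(4),"cam",(v[6:]*1e3).round(1))
print("move tool x,y cm",100*D@tx,100*D@ty,"res px",(res(v)[:11]*.6).round(2))
E
python3 fit.py
```

```text
ring [0.5867 0.1421 0.0601] [0.0007 0.0011 0.0016] d,e,dz [-0.0014 -0.0003 -0.0004] [0.0011 0.0006 0.0009] cam [ 0.5 -0.4  0.   1.3 -0.   1.2 -0.6  0.9  0. ]
move tool x,y cm 0.32538054216265055 0.09222519127141844 res px [ 0.1   0.12  0.27 -0.2  -0.16 -0.43  0.14  1.   -0.76 -0.38  0.21]
```

Emit:
carry_out(dp=[[0.3,0.1,0.4],[0.32,0.1,0.8],[0.32,0.1,1.2],[0.32,0.1,1.2],[0.32,0.1,1.2]], turn=[[0.001,-0.001,0],[0.001,-0.001,0],[0.001,-0.001,0],[0.001,-0.001,0],[0.001,-0.001,0]], hand=[0,0,0,0,0])

```text
time_s: 9.3
position: [0.5868, 0.1433, 0.3104]
orientation: [0.658, 0.753, -0.001, -0.0]
wrist_force: [0.8, -0.4, -1.4]
width: 0.0209
```

Emit:
carry_out(dp=[[0,0,0],[0,0,0],[0,0,0],[0,0,0],[0,0,0]], turn=[[0,0,0],[0,0,0],[0,0,0],[0,0,0],[0,0,0]], hand=[0,0,0,0,0])

```text
time_s: 9.8
position: [0.5869, 0.1433, 0.3105]
orientation: [0.658, 0.753, -0.001, -0.0]
wrist_force: [0.7, 0.5, -1.6]
width: 0.0213
```

Run:
```python
from h import *
goal(.5867,.1405,.3115,.138);s=arm.state();P=s["position"]
w=arm.get_image("wrist");b=arm.get_image("side")
F=P-[0,0,.2429]
def crop(p,X,s,w,h):
    u,v=proj(p,X)[0].round().astype(int); x=u-w//2;y=v-h//2; print((x,y))
    return cv2.resize(p["pixels"][y:y+h,x:x+w,::-1],None,fx=s,fy=s,interpolation=cv2.INTER_CUBIC)
cv2.imwrite("pics/m3.png",np.hstack([crop(w,F-[0,0,.01],7,57,64),crop(b,F,10,40,45)[:448]]))
```

```text
t 9.8 pos [0.5869 0.1433 0.3105] dp cm [-0.28 -0.05 -0.1 ] turn [-0.001  0.    -0.002] F [ 0.74  0.51 -1.61] w 0.0213
(np.int64(298), np.int64(170))
(np.int64(256), np.int64(167))
```

View pics/m3.png

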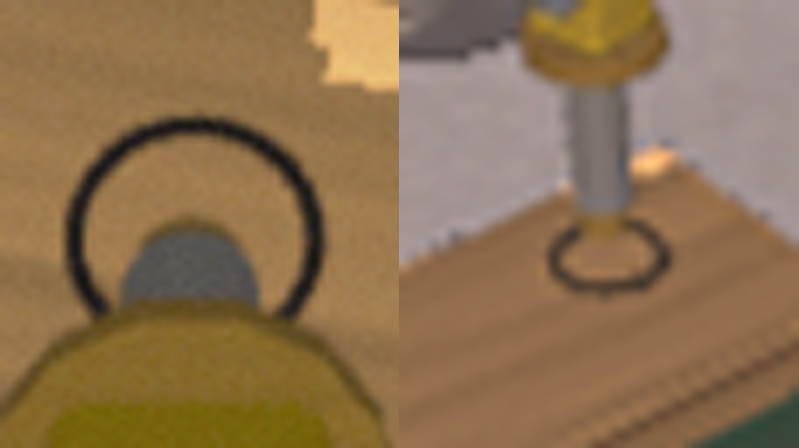

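```bash
sed -i 's/309.1/308.3/;s/342.1/342.6/;s/179.7/187.6/;s/201.0/200.6/;s/324.8/324.9/;s/276.6,192.0/276.55,192.25/;s/275.7/276.05/;s/188.3/190.35/' fit.py; python3 fit.py
```

```text
ring [0.5872 0.1421 0.058 ] [0.0007 0.0011 0.0015] d,e,dz [-0.0009 -0.0002  0.0001] [0.0011 0.0006 0.0009] cam [ 0.8 -0.  -0.   0.7 -0.4  0.1 -0.5  0.8 -0. ]
move tool x,y cm -0.03391959739140959 0.04275438522332522 res px [ 0.02 -0.01  0.08 -0.06  0.08  0.09 -0.05  0.15 -0.01 -0.32  0.2 ]
```

Emit:
carry_out(dp=[[0,0.04,0.2],[-0.02,0.04,0.4],[-0.02,0.04,0.6],[-0.02,0.04,0.7],[-0.02,0.04,0.7]], turn=[[-0.001,0,-0.002],[-0.001,0,-0.002],[-0.001,0,-0.002],[-0.001,0,-0.002],[-0.001,0,-0.002]], hand=[0,0,0,0,0])

```text
time_s: 10.55
position: [0.5872, 0.1431, 0.3032]
orientation: [0.657, 0.754, -0.001, -0.0]
wrist_force: [0.1, 0.3, -1.4]
width: 0.0216
```

Emit:
carry_out(dp=[[0,0,0.05],[0,0,0.1],[0,0,0.1],[0,0,0.1],[0,0,0.1]], turn=[[0,0,0],[0,0,0],[0,0,0],[0,0,0],[0,0,0]], hand=[0,0,0,0,0])

```text
time_s: 11.05
position: [0.5872, 0.1431, 0.3022]
orientation: [0.657, 0.754, -0.0, -0.0]
wrist_force: [-0.0, -0.2, -1.6]
width: 0.0211
```

Emit:
carry_out(dp=[[0,0,0.05],[0,0,0.1],[0,0,0.1],[0,0,0.1],[0,0,0.1]], turn=[[0,0,0],[0,0,0],[0,0,0],[0,0,0],[0,0,0]], hand=[0,0,0,0,0])

```text
time_s: 11.55
position: [0.5872, 0.1431, 0.3012]
orientation: [0.657, 0.754, -0.001, -0.0]
wrist_force: [0.0, -0.4, -1.9]
width: 0.0212
```

Emit:
carry_out(dp=[[0,0,0.05],[0,0,0.1],[0,0,0.1],[0,0,0.1],[0,0,0.1]], turn=[[0,0,0],[0,0,0],[0,0,0],[0,0,0],[0,0,0]], hand=[0,0,0,0,0])

```text
time_s: 12.05
position: [0.5873, 0.1432, 0.3004]
orientation: [0.657, 0.754, -0.0, 0.0]
wrist_force: [-0.1, 0.2, 1.0]
width: 0.0216
```

Emit:
carry_out(dp=[[0,0,0.05],[0,0,0.1],[0,0,0.1],[0,0,0.1],[0,0,0.1]], turn=[[0,0,0],[0,0,0],[0,0,0],[0,0,0],[0,0,0]], hand=[0,0,0,0,0])

```text
time_s: 12.55
position: [0.5873, 0.1432, 0.2996]
orientation: [0.657, 0.754, -0.0, 0.0]
wrist_force: [-1.5, 0.3, 2.5]
width: 0.0216
```

Emit:
carry_out(dp=[[0,0,0.05],[0,0,0.1],[0,0,0.1],[0,0,0.1],[0,0,0.1]], turn=[[0,0,0],[0,0,0],[0,0,0],[0,0,0],[0,0,0]], hand=[0,0,0,0,0])

```text
time_s: 13.05
position: [0.5874, 0.1431, 0.2988]
orientation: [0.657, 0.754, -0.0, 0.0]
wrist_force: [-0.1, 0.6, 5.5]
width: 0.0215
```

Emit:
carry_out(dp=[[0,0,0.07],[0,0,0.14],[0,0,0.2],[0,0,0.2],[0,0,0.2]], turn=[[0,0,0],[0,0,0],[0,0,0],[0,0,0],[0,0,0]], hand=[0,0,0,0,0])

```text
time_s: 13.55
position: [0.5876, 0.1431, 0.2976]
orientation: [0.657, 0.754, 0.0, 0.0]
wrist_force: [-1.3, -1.0, 8.5]
width: 0.0213
```

Run:
```python
from h import *
f=[]
for i in range(6):
    arm.get_image("side");s=arm.state();f.append(s["wrist_force"])
print(np.round(f,1).tolist(),s["position"],s["time_s"])
```

```text
[[-1.4, -1.1, 8.6], [-1.2, 0.5, 8.9], [-1.8, -0.0, 7.5], [-1.2, 0.2, 8.6], [-1.3, -0.8, 8.9], [-1.6, -0.0, 9.5]] [0.58757933 0.14310871 0.2975863 ] 13.85
```

Emit:
carry_out(dp=[[0,0,0.1],[0,0,0.14],[0,0,0.14],[0,0,0.14],[0,0,0.14]], turn=[[0,0,0],[0,0,0],[0,0,0],[0,0,0],[0,0,0]], hand=[0,0,0,0,0])

```text
time_s: 14.35
position: [0.5877, 0.143, 0.2971]
orientation: [0.657, 0.754, 0.0, -0.0]
wrist_force: [-1.2, -0.2, 10.5]
width: 0.0213
```

Run:
```python
from h import *
f=[]
for i in range(44):
    w=arm.get_image("side");s=arm.state();f.append(s["wrist_force"])
f=np.array(f);print(f[:,2].round(1),f.mean(0),f[:,2].std(),s["position"],s["time_s"])
save(w,"press.png",(256,167,40,45),10)
```

```text
[ 9.8 10.9  9.4  9.3 10.8  9.4  9.8  8.8 10.1  9.8 10.1 10.   9.8 10.
 10.6 10.2  9.3  9.4  9.4 10.1  9.1 10.6  9.9  9.7  9.3  9.6  9.2  9.8
  9.4 10.6 10.1  9.5 10.5  9.7 10.5  9.4 10.3 10.1 10.   9.9  9.5 10.
  9.   9.5] [-2.11603172 -0.13970214  9.82364735] 0.49146936695768134 [0.58769365 0.14301605 0.2971075 ] 16.55
```

Emit:
carry_out(dp=[[0,0,-0.5],[0,0,-1.2],[0,0,-2.5],[0,0,-4],[0,0,-4.5]], turn=[[0,0,0],[0,0,0],[0,0,0],[0,0,0],[0,0,0]], hand=[0,0,0,0,0])

```text
time_s: 17.05
position: [0.5884, 0.143, 0.3442]
orientation: [0.657, 0.754, 0.002, 0.001]
wrist_force: [1.0, -0.4, -1.5]
width: 0.0212
```

Emit:
carry_out(dp=[[0,0,0],[0,0,0],[0,0,-2],[0,0,-5],[0,0,-8]], turn=[[0,0,0],[0,0,0],[0,0,0],[0,0,0],[0,0,0]], hand=[0,0,0,0,0])

```text
time_s: 17.55
position: [0.5876, 0.1428, 0.4239]
orientation: [0.657, 0.754, 0.0, 0.0]
wrist_force: [0.0, -0.2, -1.2]
width: 0.0212
```

Run:
```python
from h import *
s=arm.state()
goal(.5327,-.1692,.42,.138)
p=arm.get_image("side");save(p,"up.png",(224,60,100,120),5)
```

```text
t 17.55 pos [0.5876 0.1428 0.4239] dp cm [-30.16  -9.7    0.37] turn [ 0.001 -0.    -0.001] F [ 0.   -0.18 -1.17] w 0.0212
```

View pics/up.png

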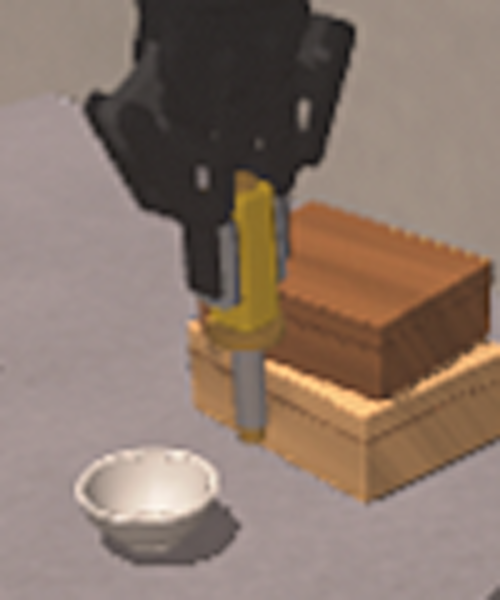

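The punch is still upright in the grip, with its foot at about crop (250,437). I'm now moving it back over its hole.

Emit:
carry_out(dp=[[-4,-1.3,0],[-9,-2.9,0],[-14,-4.5,0],[-19,-6.1,0],[-23,-7.4,0]], turn=[[0,0,0],[0,0,0],[0,0,0],[0,0,0],[0,0,0]], hand=[0,0,0,0,0])

```text
time_s: 18.1
position: [0.5467, -0.097, 0.4277]
orientation: [0.657, 0.754, 0.005, 0.002]
wrist_force: [0.2, -0.6, -1.7]
width: 0.0215
```

Emit:
carry_out(dp=[[-4,-1.2,0],[-7.1,-2.2,0],[-7.1,-2.2,0],[-7.1,-2.2,0],[-7.1,-2.2,0]], turn=[[0,0,0],[0,0,0],[0,0,0],[0,0,0],[0,0,0]], hand=[0,0,0,0,0])

```text
time_s: 18.6
position: [0.5348, -0.169, 0.4267]
orientation: [0.656, 0.754, 0.005, 0.002]
wrist_force: [0.3, 0.0, -1.8]
width: 0.0214
```

Run:
```python
from h import *
goal(.5327,-.1692,.315,.138)
```

```text
t 18.6 pos [ 0.5348 -0.169   0.4267] dp cm [-0.03 -0.32 11.17] turn [ 0.009 -0.004  0.001] F [ 0.34  0.04 -1.84] w 0.0214
```

Emit:
carry_out(dp=[[0,-0.3,3],[0,-0.3,6],[0,-0.3,9],[0,-0.3,11],[0,-0.3,11.2]], turn=[[0.009,-0.004,0.001],[0.009,-0.004,0.001],[0.009,-0.004,0.001],[0.009,-0.004,0.001],[0.009,-0.004,0.001]], hand=[0,0,0,0,0])

```text
time_s: 19.1
position: [0.5324, -0.1664, 0.312]
orientation: [0.655, 0.755, -0.001, -0.003]
wrist_force: [-0.1, -0.2, -1.4]
width: 0.0213
```

Run:
```python
from h import *
for i in range(4): w=arm.get_image("wrist")
goal(.5327,-.1692,.2535,.138)
save(w,"ins.png",(270,110,110,140),4)
```

```text
t 19.3 pos [ 0.5336 -0.1685  0.3157] dp cm [-0.05 -0.12  6.22] turn [0.002 0.001 0.001] F [-0.14 -0.03 -1.25] w 0.0211
```

View pics/ins.png

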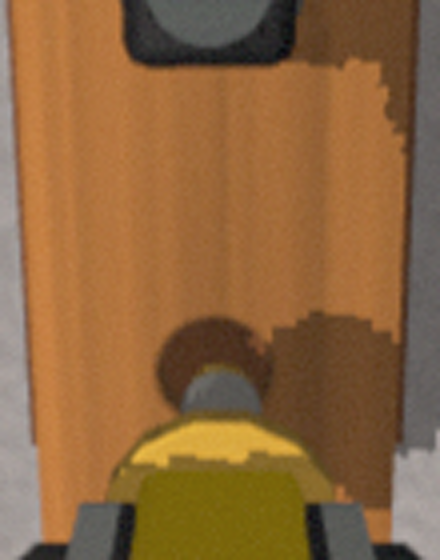

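The foot is centred on the hole along the rack and about 1.3 mm off to the right, which the next correction covers. Inserting.

Emit:
carry_out(dp=[[-0.05,-0.12,0],[-0.05,-0.12,0.5],[-0.05,-0.12,1.5],[-0.05,-0.12,2.5],[-0.05,-0.12,3.2]], turn=[[0.002,0.001,0.001],[0.002,0.001,0.001],[0.002,0.001,0.001],[0.002,0.001,0.001],[0.002,0.001,0.001]], hand=[0,0,0,0,0])

```text
time_s: 19.8
position: [0.5322, -0.169, 0.2824]
orientation: [0.657, 0.754, -0.0, -0.001]
wrist_force: [0.7, 0.2, -1.9]
width: 0.0211
```

Emit:
carry_out(dp=[[0,0,0.8],[0,0,1.6],[0,0,2.2],[0,0,2.5],[0,0,2.5]], turn=[[0,0,0],[0,0,0],[0,0,0],[0,0,0],[0,0,0]], hand=[0,0,0,0,0])

```text
time_s: 20.3
position: [0.5321, -0.169, 0.257]
orientation: [0.657, 0.754, -0.0, -0.001]
wrist_force: [0.1, -0.7, -1.0]
width: 0.0212
```

Run:
```python
from h import *
goal(.5327,-.1692,.2525,.138)
```

```text
t 20.3 pos [ 0.5321 -0.169   0.257 ] dp cm [-0.03  0.06  0.45] turn [-0.002 -0.001 -0.   ] F [ 0.09 -0.67 -1.03] w 0.0212
```

Emit:
carry_out(dp=[[-0.03,0.06,0.1],[-0.03,0.06,0.2],[-0.03,0.06,0.3],[-0.03,0.06,0.4],[-0.03,0.06,0.42]], turn=[[-0.002,-0.001,0],[-0.002,-0.001,0],[-0.002,-0.001,0],[-0.002,-0.001,0],[-0.002,-0.001,0]], hand=[0,0,0,0,0])

```text
time_s: 20.8
position: [0.5327, -0.1692, 0.2527]
orientation: [0.657, 0.754, 0.0, 0.0]
wrist_force: [-0.4, -0.3, -1.2]
width: 0.0216
```

Run:
```python
from h import *
goal(.5327,-.1692,.2525,.138)
```

```text
t 20.8 pos [ 0.5327 -0.1692  0.2527] dp cm [-0.    0.    0.02] turn [ 0. -0. -0.] F [-0.43 -0.34 -1.24] w 0.0216
```

Emit:
carry_out(dp=[[0,0,0.03],[0,0,0.03],[0,0,0.03],[0,0,0.03],[0,0,0.03]], turn=[[0,0,0],[0,0,0],[0,0,0],[0,0,0],[0,0,0]], hand=[0.3,0.35,0.5,0.7,0.7])

```text
time_s: 21.3
position: [0.5328, -0.1692, 0.2525]
orientation: [0.657, 0.754, 0.0, 0.0]
wrist_force: [-0.1, -0.1, -0.1]
width: 0.06
```

Emit:
carry_out(dp=[[0,0,0],[0,0,-2],[0,0,-5],[0,0,-9],[0,0,-13]], turn=[[0,0,0],[0,0,0],[0,0,0],[0,0,0],[0,0,0]], hand=[0.7,0.7,0.7,0.7,0.7])

```text
time_s: 21.8
position: [0.5323, -0.1691, 0.3835]
orientation: [0.657, 0.754, -0.0, -0.0]
wrist_force: [0.5, -0.1, 0.1]
width: 0.0601
```

Emit:
carry_out(dp=[[0,0,-3],[0,0,-5],[0,0,-5],[0,0,-5],[0,0,-5]], turn=[[0,0,0],[0,0,0],[0,0,0],[0,0,0],[0,0,0]], hand=[0.7,0.7,0.7,0.7,0.7])

```text
time_s: 22.3
position: [0.5319, -0.1687, 0.4321]
orientation: [0.657, 0.754, -0.001, -0.002]
wrist_force: [-1.0, -0.3, -0.7]
width: 0.0597
```

Run:
```python
from h import *
a=arm.get_image("top");b=arm.get_image("side")
def crop(p,x,y,w,h,s): return cv2.resize(p["pixels"][y:y+h,x:x+w,::-1],None,fx=s,fy=s,interpolation=cv2.INTER_CUBIC)
cv2.imwrite("pics/end.png",np.hstack([crop(a,335,195,80,75,5),crop(b,300,220,100,94,4)[:375]]))
goal(.5327,-.1692,.42,.138)
```

```text
t 22.4 pos [ 0.532  -0.1688  0.432 ] dp cm [-0.05  0.07  1.2 ] turn [-0.004 -0.001 -0.   ] F [-0.13 -0.19 -0.67] w 0.06
```

View pics/end.png

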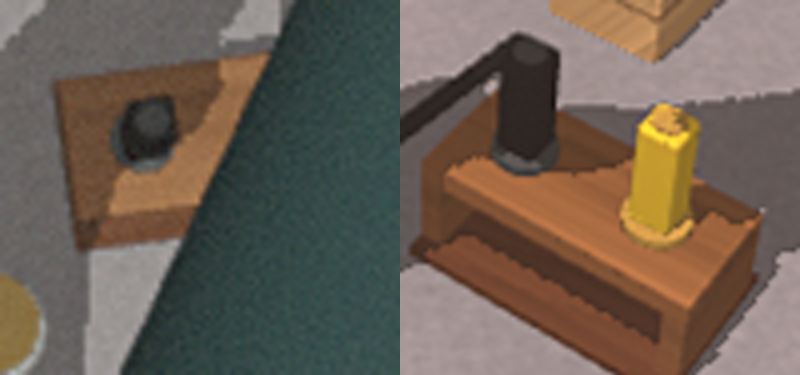

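The side view shows the handle top at crop (269,118), the same pixel as at the start. The collar is seated, the black punch hasn't moved, and the gripper is clear. Handing in.

```bash
python3 -c "
from rig import arm
print(arm.close_job())"
```

```text
the job is handed in; nothing more can be done
None
```

I took the yellow punch out of its rack, pressed it on the lid inside the ring, lifted it straight up and hung it back in the same hole. I then let go and handed the job in at about 22 s; the hand-in gives no verdict.

- **Pressing:** the force was about 11.3 N (wrist force over the free-hanging baseline), steady to ±0.5 N for over 2 s. The last fit before contact put the foot within about 0.6 mm of the ring's centre. The lid turned out to be at about 58 mm, 7 mm below nominal.
- **Return:** in the last side picture the handle top is at the same pixel as at the start, and the collar is seated on the rack. The black punch looked unmoved, and the gripper was about 18 cm above its grasp height.
- **What disagreed or went unchecked:** early on, the wrist camera disagreed with the top and side cameras by about 2 mm, which I resolved by fitting all three together. In the last top view the arm hid the yellow punch, so the final check rests on the side view alone. I did not measure the other objects again at the end.

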